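Catch the incubator's falling lid and lower it shut

ROBOT

A 6-joint arm with a two-finger parallel gripper is mounted at the origin on a cart in front of the work surface, level with it; the furniture and walls round the work are solid. World frame = base frame: x ahead of the robot, y to its left, z up, the work surface at z = 0. Lengths are in m, angles in rad, forces in N, time in s.
With the tool pointing down it reaches from about 0.375 to 0.975 m from the base axis. Payload 3.8 kg.
Tool frame: the origin (TCP) lies midway between the tips of the shut fingers; the grasp point (between the pads) lies 19 mm behind it; z points along the fingers, y is the line along which they close (so a half turn about z gives the same grasp; the last joint's range is limited). The gripper opens to 85 mm and grips with 20 to 120 N. Pads are 22 mm wide; open, the fingers measure 114 mm over their backs; the gripper's body (76 mm by 85 mm) begins 54 mm behind the grasp point. The pads swing forward as they close: fully open they stand 13 mm farther back than shut.
Start: joints at [-1.193, 0.264, 1.604, -0, 1.274, -0.037], TCP at [0.272, -0.618, 0.2] pointing down, gripper open.
Joint ranges: [-2.63, 2.63], [-0.94, 2.18], [0.31, 2.57], [-1.31, 4.45], [0, 2.66], [-2.55, 2.55]. Speed limits (rad/s): [2.57, 2.57, 3.14, 3.14, 3.14, 3.14].

INTERFACE

Orientations are given as a rotation vector (axis times angle).
In Python, from workcell import bot gives the robot as it stands.
- The arm moves only by the tool step_arm, never from a script. Its argument "motion" is a list of rows, each a list of 5 numbers: the finger opening in cm, from 0 to 8.54, then the shift along the tool's x, y, z in cm, then the turn about the tool's z in degrees. In form: [[claw, dx, dy, dz, twist], ...]. A call has 1 to 20 rows; each row is the pose to reach, as a shift and turn from the pose commanded when the call began, along the tool's axes at that moment; what a row does not reach only later rows make up. A row lasts 1/10 s, in which the tool goes at most 50 mm and 8.59 degrees, less where a joint would pass 70% of its speed; a pose out of reach is approached as far as the arm can. A call with a gripper value outside its range is refused whole. The fingers move at their own pace and stop on an object; "force" is the grip in N (left out, the last holds). Time passes only in rows, so rows that repeat a pose let the fingers close. It gives the time, the measured TCP pose, the force, the opening and the grip force at its end, in the units of the state.
- bot.read_state(): the state, without advancing time (a new reading comes with each control period).
- bot.read_camera(name): name is "scene" or "top" or "wrist"; returns (picture, depth): 480x640x3 uint8, red, green, blue; 480x640 float32, m along the optical axis (not along the pixel's ray), 0 where there is no reading.
- bot.calibration(name): a dict with "mtx" (3x3 intrinsics, pixels), "origin" and "orientation" of the camera in the world; the wrist camera has in their place "T_tool_cam" (4x4, takes a point from camera to tool coordinates, whose origin is the TCP and whose axes are the flange's). Camera axes: x right, y up, looking along -z (the intrinsics and any distortion apply to the point x, -y, -z); pixel columns grow to the right and rows downward; lengths in m; the calibration is good to about 2 mm. A picture is of the moment at which its call begins: read the wrist's pose just before it. calibration takes no time and is no camera call.
- bot.finish_job(): hands the job in; it is judged then, once.
The state is a dict: "time": time; "q": joint angles; "joint_vel": joint speeds; "joint_torque": joint torques, N m; "tool_pos": TCP position; "tcp_rot": TCP orientation; "wrist_force": force on the tool from outside, world axes, zero at the start; "torque": the same for the moment, N m; "width": opening from 0.0 (shut) to 1.0 (fully open); "grip_force": force on a finger pad.
Only numpy, scipy, OpenCV 4.12 (cv2) and the standard library are available. Lean on these libraries where they do the work, as an engineer would, in place of code of your own. Each camera call takes 0.05 s, during which the arm holds its last target. There are 200 camera calls.

TASK

Close the small tube incubator without gripping anything: with a finger, tip its open lid over toward its front until it starts to fall by itself, catch it on a finger under its lip while it is still well open, and lower it gently until it is fully shut, so that it never drops the last bit or bangs. Never pinch the lid, and leave the small things lying round the incubator where they are.

Things in the scene. Friction and masses are not known exactly. Their poses are not given: they have to be found in the camera images.
- incubator: tube incubator: white box 140 mm deep (x), 160 mm wide (y), 86.5 mm high, fixed to the bench. Origin: centre of its underside. Its -x side is the front (display, three round buttons) and looks to the robot's right, partly toward the robot; +x is the back with the lid's hinge. An aluminium block with tube wells lies inside, 2 mm below the rim.
- lid (a joint): angle of the grey lid about the incubator's y, rad: 0 = shut, pi/2 = upright, more = leaning back (stop 1.85). Starts at 1.45 to 1.62, held by hinge friction. Pushed forward below 1.33 to 1.28 it falls by itself: it creeps at first, does 0.2 to 0.3 rad/s at 1 rad and would bang shut at 0.5 to 0.75 rad/s, 3 to 5 s after passing 1.2 rad. Pushing takes under 5 N; it loads a finger with 0.4 to 2 N.
- lid_hinge (a point): middle of the hinge axis, at the rear top edge of the box: 73 mm behind and 88 mm above the incubator's origin. The lid is 11 to 12.5 mm thick: at joint value a its underside runs from this point in the direction (-cos a, 0, sin a) of the incubator's frame for 170 mm.
- lip_edge (a point): middle of the underside of the lid's front edge, 170 mm from the hinge axis. The lid's last 28 mm is a lip 110 mm wide and 4 mm thick that juts 27 mm out beyond the front wall when the lid is shut, so that a finger can stay under it to the very end; then its underside is 88 mm above the bench.
- lid_cover: the lid's outer skin, 136 x 156 mm and 7 mm thick (outer face 11 to 12.5 mm above the underside), faces up when shut and back when open. Origin on the hinge axis; its x axis points from the lip to the hinge, z out of the outer face.
- lid_liner: the lid's underside skin, 4 mm thick, which runs on as the lip: the part that lies on the finger. Same origin and axes as the cover.
- petri_dish: petri dish, 90 mm across, 14 mm high, loose, about 0.2 m in front of the incubator's front, on the robot's right
- marker: marker pen, 133 x 14 mm, loose, lying between the incubator and the robot
- bench_timer: bench timer, 66 x 66 x 20 mm, loose, just behind the incubator's back (robot's left)
- tape: roll of label tape, 83 mm across, 18 mm high, loose, beyond the incubator as seen from the robot
- syringe: syringe, 30 x 118 x 20 mm, loose, at the back of the bench
- carton: small blue carton, 60 x 100 x 75 mm, loose, at the back of the bench, left

How it is judged:
By the outcome, as a careful person would: the job done as asked, in the order asked, and still so for the second after the job is handed in, with the robot touching nothing.
It also fails if it takes over 58 s, if anything falls off the work surface, if the arm or the gripper's body presses on something with over 40 N, if the wrist force passes 120 N, or if a joint passes its speed limit or range.

## Working session

There is one attempt and no reset: what is moved stays moved. The work goes in short steps, Python scripts to look and compute and a tool call to move; the robot and the scene stay as the last step left them, time stands still between calls to the robot, and variables do not carry over. Pictures are saved under pics/ and viewed, at most 10 in all, crops included, and the job is handed in when it is done.

Besides the shell and the picture viewer there is one more tool, called after "Call:" by a JSON object that holds its "fn" and its "kwargs", one argument or row to a line. step_arm: Moves the arm, as the interface text tells. Its arguments: {"type":"object","properties":{"motion":{"type":"array","items":{"type":"array","items":{"type":"number"}}},"force":{"type":"number"}},"required":["motion"]}

```bash
mkdir -p pics
cat > h.py <<'E'
import numpy as np, cv2
from workcell import bot
from scipy.spatial.transform import Rotation as R
def cam(n):
    c=bot.calibration(n); o=np.array(c["orientation"]); 
    Rm=o if o.shape==(3,3) else R.from_rotvec(o).as_matrix()
    return np.array(c["mtx"]),np.array(c["origin"]),Rm,c
def cloud(n,d):
    K,t,Rm,_=cam(n); v,u=np.mgrid[:480,:640]
    p=np.stack([(u-K[0,2])/K[0,0]*d,-(v-K[1,2])/K[1,1]*d,-d],-1)
    return p@Rm.T+t
E
python3 - <<'E'
from h import *
for n in("scene","top"):
    i,d=bot.read_camera(n); cv2.imwrite(f"pics/{n}.png",i[...,::-1]); np.save(n,d)
    print(cam(n))
s=bot.read_state();print(s)
E
```

```text
(array([[506.48436566,   0.        , 318.95825583],
       [  0.        , 506.48436566, 232.6043464 ],
       [  0.        ,   0.        ,   1.        ]]), array([-0.09608213,  0.62178098,  0.63632745]), array([[-0.7785907 ,  0.2899682 , -0.55652041],
       [-0.62739046, -0.3785286 ,  0.68051254],
       [-0.0133319 ,  0.87899633,  0.47664212]]), {'mtx': array([[506.48436566,   0.        , 318.95825583],
       [  0.        , 506.48436566, 232.6043464 ],
       [  0.        ,   0.        ,   1.        ]]), 'origin': array([-0.09608213,  0.62178098,  0.63632745]), 'orientation': array([ 0.47011584, -1.28656112, -2.17279626])})
(array([[615.29759866,   0.        , 309.14347911],
       [  0.        , 615.29759866, 250.88801474],
       [  0.        ,   0.        ,   1.        ]]), array([ 0.30999444, -0.18061681,  1.15024158]), array([[ 0.03135372,  0.97201632, -0.23281156],
       [-0.99949174,  0.0318338 , -0.00169587],
       [ 0.00576286,  0.2327464 ,  0.97252039]]), {'mtx': array([[615.29759866,   0.        , 309.14347911],
       [  0.        , 615.29759866, 250.88801474],
       [  0.        ,   0.        ,   1.        ]]), 'origin': array([ 0.30999444, -0.18061681,  1.15024158]), 'orientation': array([ 0.18206658, -0.18527558, -1.53106231])})
{'time': 0.1, 'q': array([-1.19290978e+00,  2.64686380e-01,  1.60522422e+00,  3.02516281e-06,
        1.27371548e+00, -3.69097353e-02]), 'joint_vel': array([ 0.00141961, -0.00156896, -0.00342303,  0.00088743,  0.00123483,
       -0.00094367]), 'joint_torque': array([ 5.70978627e-04, -5.16707397e+01, -3.68589199e+01, -3.10496819e-05,
        6.32986616e-03, -1.94360632e-05]), 'tool_pos': array([ 0.27175425, -0.61709077,  0.19858797]), 'tcp_rot': array([-3.07230705e+00, -6.46485366e-01,  5.37102024e-04]), 'wrist_force': array([-0.01693012,  0.4510319 , -0.0397048 ]), 'torque': array([-0.02604996, -0.02080353, -0.02309498]), 'grip_force': 0.0, 'width': 0.9973080405016475}
```

View pics/scene.png

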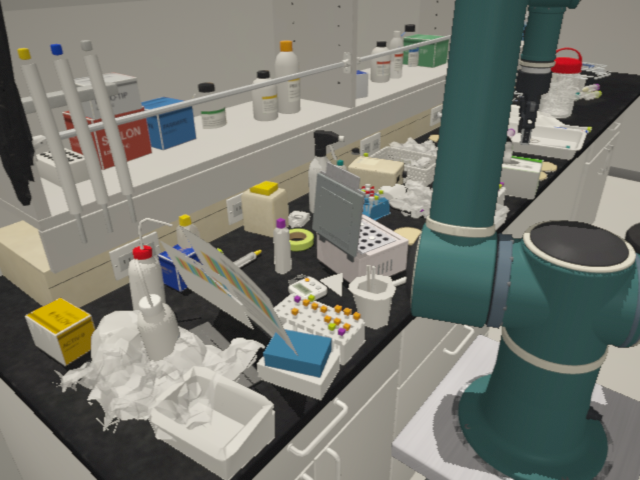

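View pics/top.png

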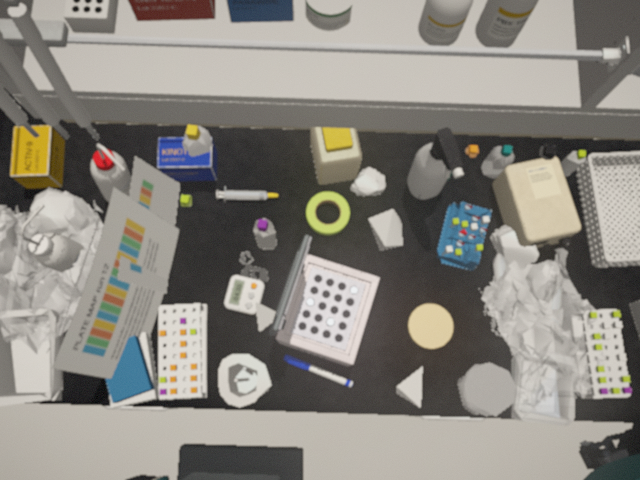

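The scene view shows the grey lid upright at about (340,215). In the top view the incubator's rim spans roughly (300,250), (380,265), (347,362), (278,335), with the lid along its left edge. The dish is at (431,326), the marker at (320,372) and the timer at (243,294).

```bash
cat > m.py <<'E'
from h import *
P=cloud("top",np.load("top.npy")); 
sub=P[235:375,265:395].reshape(-1,3)
r=sub[(sub[:,2]>.078)&(sub[:,2]<.095)]
print(len(r),np.median(r,0))
rect=cv2.minAreaRect((r[:,:2]*1000).astype(np.float32));print(rect,cv2.boxPoints(rect))
# lid points
l=sub[sub[:,2]>.11]; print("lid top",len(l),l.min(0),l.max(0))
S=cloud("scene",np.load("scene.npy"))
q=S[150:285,305:375].reshape(-1,3); q=q[(q[:,2]>.11)&(q[:,2]<.29)&(np.linalg.norm(q[:,:2]-np.median(r[:,:2],0),axis=1)<.15)]
c=q.mean(0)
for k in range(4):
    u,s,vt=np.linalg.svd(q-c,full_matrices=False); n=vt[2]; e=(q-c)@n; q=q[abs(e)<max(.004,1.5*e.std())]; c=q.mean(0)
print("lid plane",len(q),c,n,s,q.min(0),q.max(0))
for nm,(u,v) in dict(dish=(431,326),marker=(320,372),timer=(243,294),wht=(412,387),wht2=(387,228),tape=(310,213),tri=(265,318),spray=(428,170)).items(): print(nm,P[v,u])
for a in range(0,1): pass
E
python3 m.py
```

```text
7143 [ 0.46219352 -0.21674978  0.08536904]
((482.718994140625, -181.45953369140625), (214.80911254882812, 174.97854614257812), 73.46796417236328) [[ 368.28436  -259.52887 ]
 [ 536.0294   -309.31927 ]
 [ 597.1536   -103.3902  ]
 [ 429.40857   -53.599792]]
lid top 1157 [ 0.30999444 -0.18128502  0.11030728] [ 0.55646531 -0.11747401  1.15024158]
lid plane 2581 [ 0.47882566 -0.14103869  0.17572745] [0.2728255  0.9496026  0.15434099] [2.3072094  2.01747227 0.09591816] [ 0.4081286  -0.174919    0.11007292] [ 0.56164639 -0.11329183  0.25911308]
dish [ 0.44801236 -0.41010736  0.00379861]
marker [ 0.35704997 -0.20547263  0.01048054]
timer [ 0.4944629  -0.05837821  0.01891869]
wht [ 0.33548219 -0.37144547  0.01801536]
wht2 [ 0.6237223  -0.32267839  0.04316322]
tape [ 0.6565971  -0.17793507  0.01563968]
tri [ 0.45144079 -0.10119447  0.01641727]
spray [ 0.70416539 -0.38185707  0.13881655]
```

```bash
cat >> m.py <<'E'
print('----')
h=n[:2]/np.linalg.norm(n[:2])*np.sign(n[1])
r=r[abs(r[:,2]-.0865)<.004]
for ang in (np.degrees(np.arctan2(h[1],h[0])),73.5,72,75):
    ex=np.array([np.cos(np.radians(ang)),np.sin(np.radians(ang))]); ey=np.array([-ex[1],ex[0]])
    a=r[:,:2]@ex; b=r[:,:2]@ey
    hist=lambda x: [(round(float(e),3),int(k)) for k,e in zip(*np.histogram(x,bins=np.arange(x.min(),x.max()+.004,.004)))]
    pa=np.percentile(a,[.3,1,99,99.7]);pb=np.percentile(b,[.3,1,99,99.7]); print(ang,pa,pb,np.diff(pa)[1],np.diff(pb)[1])
ex=h;ey=np.array([-ex[1],ex[0]])
a=r[:,:2]@ex; b=r[:,:2]@ey
ha=hist(a);hb=hist(b);print(ha[:8],ha[-12:]);print(hb[:10],hb[-10:])
# lid extents from scene
Q=S[150:285,305:375].reshape(-1,3); Q=Q[(abs((Q-c)@n)<.006)&(Q[:,2]>.1)]
print('lid ey',np.percentile(Q[:,:2]@ey,[.5,2,98,99.5]),'ztop',np.percentile(Q[:,2],[98,99.5]), 'ex face at z=.088',(c[:2]@h)+(c[2]-.088)*abs(n[2])/np.hypot(*n[:2]))
E
python3 m.py | sed -n '/----/,$p'
```

```text
----
73.97038133201757 [-0.14779191 -0.14686944 -0.01340755 -0.00990171] [-0.58645655 -0.58498851 -0.4274535  -0.42672991] 0.13346189270216866 0.15753501837701178
73.5 [-0.14360696 -0.14271609 -0.0093932  -0.0063461 ] [-0.5868574  -0.58571327 -0.42810297 -0.42729669] 0.1333228889234359 0.1576103075238106
72 [-0.13105677 -0.1296085   0.00393549  0.00579516] [-0.58911326 -0.58743634 -0.42991198 -0.42845816] 0.13354398268891055 0.15752436653116847
75 [-0.15740607 -0.15602749 -0.02192116 -0.01767768] [-0.58546433 -0.58364089 -0.42601174 -0.42485351] 0.13410632877419135 0.15762914672873268
[(-0.149, 182), (-0.145, 207), (-0.141, 204), (-0.137, 128), (-0.133, 117), (-0.129, 186), (-0.125, 183), (-0.121, 187)] [(0.019, 0), (0.023, 0), (0.027, 0), (0.031, 0), (0.035, 0), (0.039, 0), (0.043, 0), (0.047, 0), (0.051, 1), (0.055, 6), (0.059, 4), (0.063, 2)]
[(-0.6, 5), (-0.596, 5), (-0.592, 2), (-0.588, 71), (-0.584, 152), (-0.58, 165), (-0.576, 164), (-0.572, 106), (-0.568, 129), (-0.564, 149)] [(-0.464, 155), (-0.46, 164), (-0.456, 163), (-0.452, 160), (-0.448, 150), (-0.444, 115), (-0.44, 174), (-0.436, 186), (-0.432, 185), (-0.428, 108)]
lid ey [-0.58307732 -0.57849956 -0.42922393 -0.42782029] ztop [0.2540156  0.25708129] ex face at z=.088 0.010369332030914325
```

Call:
{"fn": "step_arm", "kwargs": {
  "motion": [
    [8.5,0,0,-5,0],
    [8.5,0,0,-10,0],
    [8.5,2,-2,-15,4],
    [8.5,5,-5,-16,8],
    [8.5,8,-8,-16,12],
    [8.5,11.5,-11,-16,16],
    [8.5,15,-14,-16,20],
    [8.5,18.5,-17.5,-16,24],
    [8.5,22,-21,-16,28],
    [8.5,25.5,-24,-16,32],
    [8.5,29,-27.5,-16,36],
    [8.5,32.5,-31,-16,40],
    [8.5,36,-34,-16,40],
    [8.5,39.5,-37.5,-16,40],
    [8.5,42.7,-40.4,-16,40],
    [8.5,42.7,-40.4,-16,40],
    [8.5,42.7,-40.4,-16,40]
  ]
}}

```text
time: 1.8
tool_pos: [0.4999, -0.075, 0.3592]
tcp_rot: [3.11, -0.439, -0.002]
wrist_force: [-1.0, -0.7, -0.1]
width: 1.0
grip_force: 0.0
```

Run:
```python
from h import *
i,d=bot.read_camera("scene"); np.save("s2",d)
s=bot.read_state();print(s['time'],s['tool_pos'],R.from_rotvec(s['tcp_rot']).as_matrix().round(3),s['q'],s['wrist_force'])
K,t,Rm,_=cam("scene"); p=(s['tool_pos']-t)@Rm; u=K[0,0]*p[0]/-p[2]+K[0,2]; v=K[1,2]-K[1,1]*p[1]/-p[2]; print(u,v,-p[2])
u=int(u);v=int(v)
c=i[max(v-120,0):v+100,max(u-130,0):u+130,::-1]; cv2.imwrite("pics/s2.png",cv2.resize(c,None,fx=2.7,fy=2.7,interpolation=cv2.INTER_CUBIC))
```

```text
1.85 [ 0.49967978 -0.07598475  0.35928475] [[ 0.96  -0.279 -0.001]
 [-0.279 -0.96  -0.   ]
 [-0.001  0.001 -1.   ]] [-1.99694767e-01 -1.18551764e-01  1.72524896e+00 -6.68014934e-04
  1.53596520e+00  1.65350304e+00] [-0.6375741  -0.57357714 -0.18073166]
306.8744109770637 128.2482274593184 0.9384422168902585
```

View pics/s2.png

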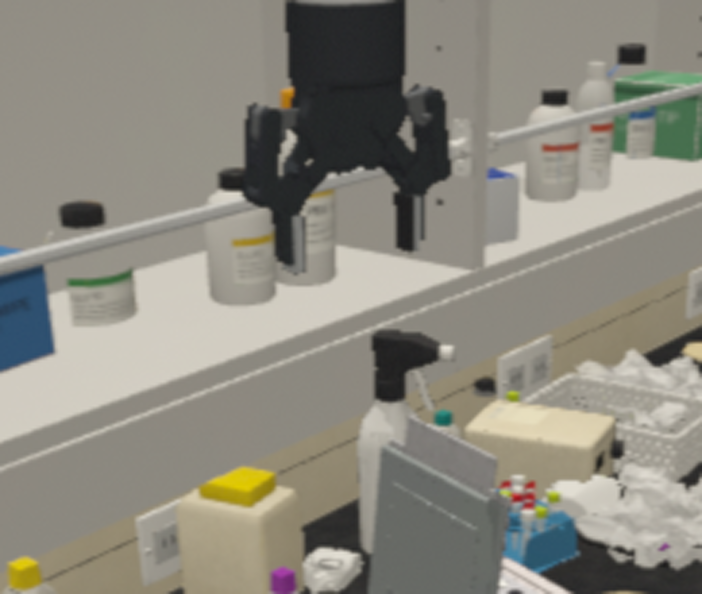

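The crop shows a two-finger linkage gripper. It is widest at the knuckles (about (262,110) and (430,95)) and narrows to the tips at about (290,270) and (410,248). I'll check its profile with depth.

Run:
```python
from h import *
S=cloud("scene",np.load("s2.npy"))
s=bot.read_state(); Rt=R.from_rotvec(s['tcp_rot']).as_matrix()
L=((S-s['tool_pos'])@Rt).reshape(-1,3)*1000
L=L[(abs(L[:,0])<60)&(abs(L[:,1])<110)&(L[:,2]>-230)&(L[:,2]<20)]
for z in range(-200,10,10):
    k=L[(L[:,2]>=z)&(L[:,2]<z+10)]
    if len(k):
        h,_=np.histogram(k[:,1],bins=np.arange(-100,101,10)); print(z,len(k),k[:,1].min().round(),k[:,1].max().round(),h,'x',np.percentile(k[:,0],[2,98]).round())
```

```text
-200 304 -40.0 25.0 [  0   0   0   0   0   0 106  55  47  39  27  22   8   0   0   0   0   0
   0   0] x [-38.  13.]
-190 295 -39.0 23.0 [ 0  0  0  0  0  0 97 61 41 38 24 26  8  0  0  0  0  0  0  0] x [-38.   9.]
-180 280 -39.0 24.0 [ 0  0  0  0  0  0 96 50 41 37 27 22  7  0  0  0  0  0  0  0] x [-38.  10.]
-170 283 -40.0 24.0 [ 0  0  0  0  0  1 92 57 45 35 28 20  5  0  0  0  0  0  0  0] x [-38.   8.]
-160 198 -40.0 38.0 [ 0  0  0  0  0  1 61 33 30 15 18 16 14 10  0  0  0  0  0  0] x [-34.   5.]
-150 457 -71.0 67.0 [ 0  0  6 73 16 26 47 33 30 32 29 30 30 18 18 51 18  0  0  0] x [-13.   9.]
-140 464 -72.0 70.0 [ 0  0 21 63 19 29 37 44 37 16 46 29 21 21 13 43 25  0  0  0] x [-20.   8.]
-130 392 -73.0 70.0 [ 0  0 42 38  7  0 57 43 21 20 37 31 20  4  3 42 25  2  0  0] x [-19.  11.]
-120 425 -74.0 72.0 [ 0  0 42 35  0 14 67 43 20 26 26 34 30 16  0 35 34  3  0  0] x [-18.  15.]
-110 393 -76.0 72.0 [ 0  0 42 44  0 72 34  5 17 15 10 13 14 43  8 12 55  9  0  0] x [-17.  12.]
-100 288 -76.0 73.0 [ 0  0 53 21 33 44  8  0  0  0  0  0  0 21 45 21 35  7  0  0] x [-14.  12.]
-90 134 -65.0 67.0 [ 0  0  0  3 50 12  0  0  0  0  0  0  0  0 55 10  4  0  0  0] x [-13.  12.]
-80 134 -58.0 54.0 [ 0  0  0  0 48 23  0  0  0  0  0  0  0  2 51 10  0  0  0  0] x [-12.  12.]
-70 130 -58.0 55.0 [ 0  0  0  0 44 24  0  0  0  0  0  0  0  2 50 10  0  0  0  0] x [-11.   8.]
-60 119 -58.0 54.0 [ 0  0  0  0 38 24  0  0  0  0  0  0  0  2 46  9  0  0  0  0] x [-11.  10.]
-50 43 -51.0 47.0 [ 0  0  0  0  9 11  0  0  0  0  0  0  0  1 22  0  0  0  0  0] x [-12.  10.]
```

Run:
```python
from h import *
i,d=bot.read_camera("top")
s=bot.read_state(); Rt=R.from_rotvec(s['tcp_rot']).as_matrix()
T=cloud("top",d); L=((T-s['tool_pos'])@Rt).reshape(-1,3)*1000
L=L[(abs(L[:,0])<90)&(abs(L[:,1])<90)&(L[:,2]<30)]
k=L[(abs(L[:,1])>48)&(abs(L[:,0])<30)]
print(np.histogram(k[:,2],bins=np.arange(-300,31,10)))
S=cloud("scene",np.load("s2.npy"))
q=S.reshape(-1,3); q=q[(np.hypot(q[:,0]-.46,q[:,1]+.217)<.2)]
print(np.histogram(q[:,2],bins=np.arange(-.02,.12,.005)))
i,d=bot.read_camera("wrist"); print(np.percentile(d[d>0],[1,10,50]), bot.calibration("wrist")); cv2.imwrite("pics/w.png",i[...,::-1]); np.save("w",d)
```

```text
(array([  0,   0,   0,   0,   0,   0,   0,   0,   0,   0,   0,   0,   0,
         0,  54, 433, 132,  91,  71, 102, 147,  15,   3,  15,  13,   1,
         0,   0,   0,   0,   0,   0,   0]), array([-300, -290, -280, -270, -260, -250, -240, -230, -220, -210, -200,
       -190, -180, -170, -160, -150, -140, -130, -120, -110, -100,  -90,
        -80,  -70,  -60,  -50,  -40,  -30,  -20,  -10,    0,   10,   20,
         30]))
(array([  73,   81,   76, 1972, 2668,  383,  361,  781,  264,  221,  154,
        161,  186,  194,  215,  240,  252,  226,  280,  472,  713,  729,
         61,  133,  144,  152,  134]), array([-2.00000000e-02, -1.50000000e-02, -1.00000000e-02, -5.00000000e-03,
        3.46944695e-18,  5.00000000e-03,  1.00000000e-02,  1.50000000e-02,
        2.00000000e-02,  2.50000000e-02,  3.00000000e-02,  3.50000000e-02,
        4.00000000e-02,  4.50000000e-02,  5.00000000e-02,  5.50000000e-02,
        6.00000000e-02,  6.50000000e-02,  7.00000000e-02,  7.50000000e-02,
        8.00000000e-02,  8.50000000e-02,  9.00000000e-02,  9.50000000e-02,
        1.00000000e-01,  1.05000000e-01,  1.10000000e-01,  1.15000000e-01]))
[0.07707901 0.09879852 0.49402222] {'mtx': array([[422.41204873,   0.        , 324.98913133],
       [  0.        , 422.41204873, 231.15532949],
       [  0.        ,   0.        ,   1.        ]]), 'T_tool_cam': array([[-3.07416809e-04,  9.48683053e-01,  3.16228352e-01,
         8.14141067e-02],
       [ 9.99999895e-01,  3.98803458e-04, -2.24272445e-04,
        -6.76652048e-04],
       [-3.38876428e-04,  3.16228250e-01, -9.48683076e-01,
        -1.75440929e-01],
       [ 0.00000000e+00,  0.00000000e+00,  0.00000000e+00,
         1.00000000e+00]])}
```

View pics/w.png

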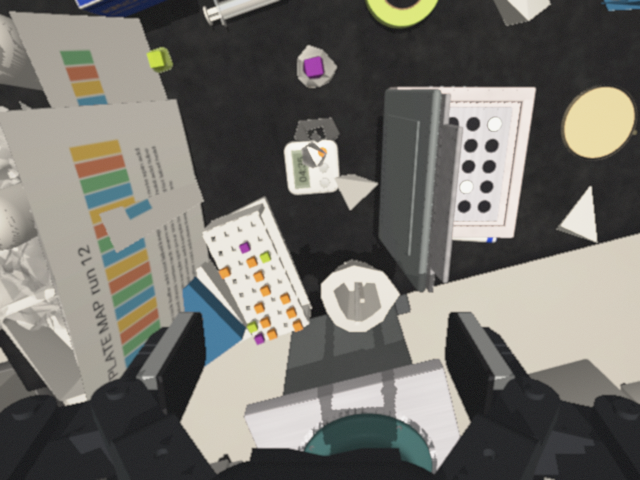

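The wrist view shows the lid edge-on at about (410,185), upright, with the timer at (313,165) below it. Both cameras put the open fingertips about 46 mm behind the stated TCP. I'll shut the gripper, turn it so its narrow side faces the lid, and measure the tips again.

Call:
{"fn": "step_arm", "kwargs": {
  "motion": [
    [0,0,0,0,-8],
    [0,0,0,0,-16],
    [0,0,0,0,-24],
    [0,0,0,0,-32],
    [0,0,0,0,-40],
    [0,0,0,0,-48],
    [0,0,0,0,-56],
    [0,0,0,0,-64],
    [0,0,0,0,-72],
    [0,0,0,0,-80],
    [0,0,0,0,-88],
    [0,0,0,0,-90],
    [0,0,0,0,-90]
  ]
}}

```text
time: 3.25
tool_pos: [0.4996, -0.0775, 0.3598]
tcp_rot: [2.515, 1.882, -0.0]
wrist_force: [1.4, -0.8, -0.7]
width: 0.003
grip_force: 0.0
```

```bash
cat > prof.py <<'E'
from h import *
i,d=bot.read_camera("scene"); S=cloud("scene",d)
s=bot.read_state(); Rt=R.from_rotvec(s['tcp_rot']).as_matrix()
print(s['time'],s['tool_pos'],Rt.round(3).tolist(),s['q'].round(2),s['wrist_force'].round(2))
L=((S-s['tool_pos'])@Rt).reshape(-1,3)*1000
L=L[(abs(L[:,0])<60)&(abs(L[:,1])<110)&(L[:,2]>-160)&(L[:,2]<20)]
for z in range(-160,10,8):
    k=L[(L[:,2]>=z)&(L[:,2]<z+8)]
    if len(k): print(z,len(k),'y',np.percentile(k[:,1],[1,99]).round(),'x',np.percentile(k[:,0],[1,99]).round())
E
python3 prof.py
```

```text
3.3 [ 0.49962743 -0.07728784  0.35981016] [[0.283, 0.959, 0.0], [0.959, -0.283, -0.0], [-0.0, 0.0, -1.0]] [-0.2  -0.12  1.72 -0.    1.54  0.08] [-0.07  0.07 -0.12]
-160 123 y [-39.  18.] x [-10.  34.]
-152 164 y [-41.  34.] x [-8. 12.]
-144 192 y [-43.  37.] x [-9. 20.]
-136 169 y [-53.  40.] x [-5. 20.]
-128 244 y [-62.  57.] x [-11.  20.]
-120 230 y [-62.  59.] x [-12.  17.]
-112 194 y [-56.  54.] x [-11.  18.]
-104 198 y [-50.  46.] x [-11.  18.]
-96 140 y [-43.  41.] x [-11.  15.]
-88 155 y [-37.  36.] x [-11.  13.]
-80 83 y [-31.  25.] x [-10.  14.]
-72 63 y [-16.  14.] x [-7. 12.]
-64 65 y [-15.   8.] x [-6. 12.]
-56 62 y [-14.   7.] x [-7. 12.]
-48 61 y [-14.   7.] x [-6. 12.]
-40 48 y [-12.   7.] x [-9. 11.]
-32 2 y [-4. -4.] x [-4. -2.]
```

Call:
{"fn": "step_arm", "kwargs": {
  "motion": [
    [0,0,0,5,0],
    [0,0,0,10,0],
    [0,0,0,15,0],
    [0,0,0,19,0],
    [0,-3,0,19,0],
    [0,-5,0,19,0],
    [0,-5.5,0,19,0],
    [0,-5.8,0,19,0],
    [0,-6.1,0,19,0],
    [0,-6.4,0,19,0],
    [0,-6.7,0,19,0],
    [0,-7,0,19,0],
    [0,-7.2,0,19,0],
    [0,-7.4,0,19,0]
  ]
}}

```text
time: 4.7
tool_pos: [0.4793, -0.147, 0.1698]
tcp_rot: [-2.513, -1.886, 0.0]
wrist_force: [0.7, 1.3, -0.1]
width: -0.003
grip_force: 0.3
```

```bash
cat > lid.py <<'E'
from h import *
def lid():
    i,d=bot.read_camera("top"); s=bot.read_state(); P=cloud("top",d).reshape(-1,3)
    ex=np.array([.276,.961]);ey=np.array([-.961,.276])
    a,b,z=P[:,:2]@ex,P[:,:2]@ey,P[:,2]
    # outer face points, strip away from gripper
    m=(abs(b+.507)<.07)&(abs(b-s['tool_pos'][:2]@ey)>.03)&(z>.1)&(z<.28)&(a<.03)&(a>-.19)
    ang=np.arctan2(z[m]-.088,-.005-a[m]); rr=np.hypot(z[m]-.088,-.005-a[m]); k=(rr>.12)&(rr<.18)
    top=np.percentile(z[m],99.5) if m.any() else 0
    print('t',s['time'],'pos s,t,z',(s['tool_pos'][:2]@ex).round(4),(s['tool_pos'][:2]@ey).round(4),s['tool_pos'][2].round(4),'F s,t,z',(s['wrist_force'][:2]@ex).round(2),(s['wrist_force'][:2]@ey).round(2),s['wrist_force'][2].round(2))
    print('lid',m.sum(),k.sum(),'ang outer/edge',np.percentile(ang[k],[5,50,95]).round(3) if k.any() else 0,'ztop',top.round(4))
    return i
if __name__=="__main__": lid()
E
python3 lid.py
```

```text
t 4.75 pos s,t,z -0.0094 -0.5011 0.1698 F s,t,z -0.12 -1.2 0.46
lid 80 0 ang outer/edge 0 ztop 0.2796
```

```bash
cat > lid2.py <<'E'
from h import *
ex=np.array([.276,.961]);ey=np.array([-.961,.276])
def lid():
    i,d=bot.read_camera("scene"); s=bot.read_state(); P=cloud("scene",d).reshape(-1,3)
    a,b,z=P[:,:2]@ex,P[:,:2]@ey,P[:,2]
    tb=s['tool_pos'][:2]@ey
    # hinge frame: (u forward, w up). find angle with most points on outer face at 12mm
    m=(abs(b+.507)<.078)&(z>.095)&(a<.05)&(a>-.2)&(abs(b-tb)>.02)
    u,w=-.002-a[m],z[m]-.088
    best=[]
    for A in np.arange(0,1.7,.01):
        r=u*np.cos(A)+w*np.sin(A); n=-u*np.sin(A)+w*np.cos(A)
        best.append((((abs(n-.012)<.004)&(r>.02)&(r<.16)).sum(),round(A,3)))
    best.sort(reverse=True)
    f=s['wrist_force']
    print('t',s['time'],'s,t,z',(s['tool_pos'][:2]@ex).round(4),tb.round(4),s['tool_pos'][2].round(4),'F',(f[:2]@ex).round(2),(f[:2]@ey).round(2),f[2].round(2),'lid',best[:4])
    return i
if __name__=="__main__": lid()
E
python3 lid2.py
```

```text
t 4.8 s,t,z -0.0093 -0.5011 0.1698 F -0.2 0.45 -0.47 lid [(np.int64(1858), np.float64(1.3)), (np.int64(1842), np.float64(1.31)), (np.int64(1810), np.float64(1.32)), (np.int64(1744), np.float64(1.29))]
```

Call:
{"fn": "step_arm", "kwargs": {
  "motion": [
    [0,-0.3,0,0,0],
    [0,-0.6,0,0,0],
    [0,-0.8,0,0,0],
    [0,-0.8,0,0,0],
    [0,-0.8,0,0,0]
  ]
}}

```text
time: 5.3
tool_pos: [0.4771, -0.1549, 0.1698]
tcp_rot: [2.513, 1.885, -0.0]
wrist_force: [0.4, 0.4, 0.9]
width: -0.002
grip_force: 0.0
```

```bash
python3 lid2.py; python3 lid2.py
```

```text
t 5.35 s,t,z -0.0171 -0.5012 0.1698 F 0.15 -0.25 0.15 lid [(np.int64(1922), np.float64(1.23)), (np.int64(1887), np.float64(1.24)), (np.int64(1850), np.float64(1.25)), (np.int64(1813), np.float64(1.22))]
t 5.4 s,t,z -0.017 -0.5012 0.1698 F 0.72 0.18 -0.28 lid [(np.int64(1894), np.float64(1.23)), (np.int64(1880), np.float64(1.24)), (np.int64(1843), np.float64(1.25)), (np.int64(1828), np.float64(1.22))]
```

Call:
{"fn": "step_arm", "kwargs": {
  "motion": [
    [0,1.5,0,-3,0],
    [0,1,0,-8,0],
    [0,-2,0,-9.5,0],
    [0,-6.5,0,-9.5,0],
    [0,-10.8,0,-7.5,0],
    [0,-10.8,0,-3,0],
    [0,-10.8,0,1.5,0],
    [0,-10.8,0,2,0]
  ]
}}

```text
time: 6.2
tool_pos: [0.4422, -0.256, 0.1435]
tcp_rot: [-2.505, -1.878, 0.007]
wrist_force: [-1.6, 0.9, -0.6]
width: -0.0
grip_force: 0.0
```

Run:
```python
from lid2 import *
i=lid(); cv2.imwrite("pics/a.png",cv2.resize(i[90:300,250:480,::-1],None,fx=2.6,fy=2.6))
```

```text
t 6.25 s,t,z -0.1241 -0.4973 0.1458 F 0.05 -0.47 -0.46 lid [(np.int64(2079), np.float64(1.2)), (np.int64(2060), np.float64(1.21)), (np.int64(2003), np.float64(1.22)), (np.int64(1947), np.float64(1.23))]
```

View pics/a.png

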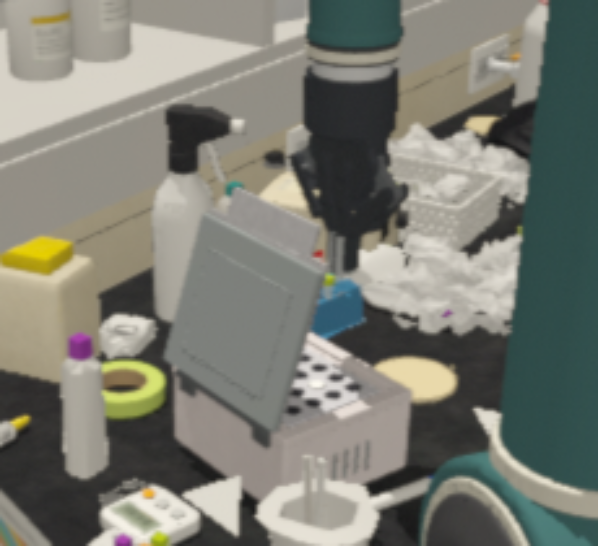

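The picture shows the lid leaning forward, its lip at about (265,215). The shut finger stands in front of it, with its tip at about (340,268). I'll move it a little closer so it catches early.

Call:
{"fn": "step_arm", "kwargs": {
  "motion": [
    [0,1,0,0,0],
    [0,1.5,0,0,0],
    [0,1.5,0,0,0],
    [0,1.5,0,0,0],
    [0,1.5,0,0,0],
    [0,1.5,0,0,0]
  ]
}}

```text
time: 6.85
tool_pos: [0.4513, -0.2441, 0.1503]
tcp_rot: [2.512, 1.885, 0.0]
wrist_force: [0.3, 0.7, -0.2]
width: 0.001
grip_force: 0.0
```

```bash
python3 lid2.py
```

```text
t 6.9 s,t,z -0.11 -0.501 0.1501 F -0.23 0.43 -1.19 lid [(np.int64(2066), np.float64(1.18)), (np.int64(2052), np.float64(1.17)), (np.int64(2017), np.float64(1.19)), (np.int64(1966), np.float64(1.2))]
```

Call:
{"fn": "step_arm", "kwargs": {
  "motion": [
    [0,0,0,0,0],
    [0,0,0,0,0],
    [0,0,0,0,0],
    [0,0,0,0,0],
    [0,0,0,0,0],
    [0,0,0,0,0],
    [0,0,0,0,0],
    [0,0,0,0,0]
  ]
}}

```text
time: 7.7
tool_pos: [0.4511, -0.2439, 0.1498]
tcp_rot: [-2.513, -1.886, 0.0]
wrist_force: [0.6, -0.7, 0.8]
width: 0.0
grip_force: 0.0
```

```bash
python3 lid2.py
```

```text
t 7.75 s,t,z -0.1099 -0.5008 0.1498 F 0.47 -0.13 -0.27 lid [(np.int64(2104), np.float64(1.12)), (np.int64(2089), np.float64(1.11)), (np.int64(2067), np.float64(1.13)), (np.int64(2010), np.float64(1.14))]
```

Call:
{"fn": "step_arm", "kwargs": {
  "motion": [
    [0,0,0,0,0],
    [0,0,0,0,0],
    [0,0,0,0,0],
    [0,0,0,0,0],
    [0,0,0,0,0],
    [0,0,0,0,0],
    [0,0,0,0,0],
    [0,0,0,0,0]
  ]
}}

```text
time: 8.55
tool_pos: [0.4511, -0.244, 0.1498]
tcp_rot: [2.513, 1.886, 0.0]
wrist_force: [0.2, -0.2, 0.7]
width: 0.002
grip_force: 0.0
```

```bash
python3 lid2.py
```

```text
t 8.6 s,t,z -0.1099 -0.5008 0.1498 F -0.33 -0.2 0.12 lid [(np.int64(2103), np.float64(1.01)), (np.int64(2082), np.float64(1.02)), (np.int64(2050), np.float64(1.03)), (np.int64(1982), np.float64(1.04))]
```

Call:
{"fn": "step_arm", "kwargs": {
  "motion": [
    [0,0,0,0,0],
    [0,0,0,0,0],
    [0,0,0,0,0],
    [0,0,0,0,0]
  ]
}}

```text
time: 9.0
tool_pos: [0.451, -0.244, 0.1498]
tcp_rot: [2.513, 1.885, -0.0]
wrist_force: [-0.0, -0.6, -0.7]
width: 0.003
grip_force: 0.0
```

```bash
python3 lid2.py; python3 lid2.py; python3 lid2.py
```

```text
t 9.05 s,t,z -0.11 -0.5008 0.1497 F -0.3 -0.02 0.58 lid [(np.int64(2142), np.float64(0.96)), (np.int64(2117), np.float64(0.97)), (np.int64(2081), np.float64(0.98)), (np.int64(2039), np.float64(0.95))]
t 9.1 s,t,z -0.11 -0.5008 0.1498 F -0.24 0.78 -0.05 lid [(np.int64(2083), np.float64(0.96)), (np.int64(2080), np.float64(0.97)), (np.int64(2059), np.float64(0.98)), (np.int64(2002), np.float64(0.95))]
t 9.15 s,t,z -0.11 -0.5008 0.1498 F -0.06 0.4 0.05 lid [(np.int64(2132), np.float64(0.96)), (np.int64(2126), np.float64(0.97)), (np.int64(2070), np.float64(0.98)), (np.int64(2036), np.float64(0.95))]
```

The lid is caught and resting on the finger at about 0.97 rad. I'll lower it slowly from here.

Call:
{"fn": "step_arm", "kwargs": {
  "motion": [
    [0,-0.2,0,0,0],
    [0,-0.4,0,0,0],
    [0,-0.7,0,0,0],
    [0,-0.9,0,0,0],
    [0,-1.2,0,0,0],
    [0,-1.4,0,0,0],
    [0,-1.7,0,0,0],
    [0,-1.9,0,0,0],
    [0,-2.1,0,0,0],
    [0,-2.3,0,0,0],
    [0,-2.5,0,0.1,0],
    [0,-2.7,0,0.2,0],
    [0,-2.9,0,0.4,0],
    [0,-3.1,0,0.6,0],
    [0,-3.2,0,0.6,0],
    [0,-3.2,0,0.6,0]
  ]
}}

```text
time: 10.75
tool_pos: [0.4419, -0.2748, 0.1435]
tcp_rot: [-2.513, -1.885, 0.001]
wrist_force: [-0.3, -1.9, -1.3]
width: -0.0
grip_force: 0.5
```

```bash
python3 lid2.py; python3 lid2.py; python3 lid2.py
```

```text
t 10.8 s,t,z -0.1421 -0.5005 0.1436 F -0.49 0.14 -0.15 lid [(np.int64(2058), np.float64(0.7)), (np.int64(2029), np.float64(0.69)), (np.int64(2012), np.float64(0.71)), (np.int64(1974), np.float64(0.72))]
t 10.85 s,t,z -0.1421 -0.5005 0.1437 F -1.81 -0.12 -0.58 lid [(np.int64(2081), np.float64(0.7)), (np.int64(2054), np.float64(0.71)), (np.int64(2038), np.float64(0.69)), (np.int64(2001), np.float64(0.72))]
t 10.9 s,t,z -0.142 -0.5005 0.1437 F -0.32 0.81 -1.19 lid [(np.int64(2065), np.float64(0.7)), (np.int64(2038), np.float64(0.71)), (np.int64(1991), np.float64(0.69)), (np.int64(1988), np.float64(0.72))]
```

Call:
{"fn": "step_arm", "kwargs": {
  "motion": [
    [0,-0.2,0,0.2,0],
    [0,-0.35,0,0.4,0],
    [0,-0.5,0,0.6,0],
    [0,-0.65,0,0.8,0],
    [0,-0.8,0,1.0,0],
    [0,-0.95,0,1.2,0],
    [0,-1.1,0,1.4,0],
    [0,-1.25,0,1.6,0],
    [0,-1.35,0,1.8,0],
    [0,-1.45,0,2.0,0],
    [0,-1.5,0,2.1,0],
    [0,-1.5,0,2.1,0]
  ]
}}

```text
time: 12.1
tool_pos: [0.4379, -0.29, 0.123]
tcp_rot: [2.512, 1.885, -0.001]
wrist_force: [-1.2, -5.6, 1.4]
width: -0.001
grip_force: 2.7
```

```bash
python3 lid2.py; python3 lid2.py; python3 lid2.py
```

```text
t 12.15 s,t,z -0.1577 -0.5009 0.123 F -4.33 -0.64 1.84 lid [(np.int64(1952), np.float64(0.55)), (np.int64(1949), np.float64(0.56)), (np.int64(1915), np.float64(0.54)), (np.int64(1896), np.float64(0.57))]
t 12.2 s,t,z -0.1577 -0.5009 0.123 F -4.53 -0.3 2.1 lid [(np.int64(1948), np.float64(0.56)), (np.int64(1947), np.float64(0.55)), (np.int64(1907), np.float64(0.54)), (np.int64(1897), np.float64(0.57))]
t 12.25 s,t,z -0.1577 -0.5009 0.123 F -4.42 -0.1 2.64 lid [(np.int64(1951), np.float64(0.55)), (np.int64(1940), np.float64(0.56)), (np.int64(1916), np.float64(0.54)), (np.int64(1888), np.float64(0.57))]
```

The contact now sticks: about 4.4 N along the finger's normal, with the lid following the finger. I'll follow the lip's arc down.

Call:
{"fn": "step_arm", "kwargs": {
  "motion": [
    [0,-0.1,0,0.15,0],
    [0,-0.2,0,0.3,0],
    [0,-0.3,0,0.5,0],
    [0,-0.4,0,0.7,0],
    [0,-0.5,0,0.9,0],
    [0,-0.6,0,1.1,0],
    [0,-0.7,0,1.3,0],
    [0,-0.8,0,1.5,0],
    [0,-0.83,0,1.56,0],
    [0,-0.83,0,1.56,0]
  ]
}}

```text
time: 13.25
tool_pos: [0.4355, -0.2985, 0.1074]
tcp_rot: [2.511, 1.885, -0.002]
wrist_force: [-2.6, -7.1, 1.9]
width: 0.001
grip_force: 3.8
```

```bash
python3 lid2.py; python3 lid2.py
```

```text
t 13.3 s,t,z -0.1666 -0.5009 0.1075 F -7.95 0.35 2.45 lid [(np.int64(1879), np.float64(0.45)), (np.int64(1869), np.float64(0.44)), (np.int64(1858), np.float64(0.46)), (np.int64(1817), np.float64(0.47))]
t 13.35 s,t,z -0.1666 -0.5009 0.1075 F -7.71 -0.18 2.57 lid [(np.int64(1877), np.float64(0.45)), (np.int64(1873), np.float64(0.44)), (np.int64(1862), np.float64(0.46)), (np.int64(1801), np.float64(0.47))]
```

Call:
{"fn": "step_arm", "kwargs": {
  "motion": [
    [0,-0.1,0,0.2,0],
    [0,-0.19,0,0.4,0],
    [0,-0.28,0,0.6,0],
    [0,-0.36,0,0.8,0],
    [0,-0.44,0,1.0,0],
    [0,-0.52,0,1.2,0],
    [0,-0.59,0,1.4,0],
    [0,-0.66,0,1.6,0],
    [0,-0.73,0,1.8,0],
    [0,-0.8,0,2.0,0],
    [0,-0.86,0,2.2,0],
    [0,-0.91,0,2.33,0],
    [0,-0.91,0,2.33,0]
  ]
}}

```text
time: 14.65
tool_pos: [0.4327, -0.3078, 0.0841]
tcp_rot: [2.51, 1.885, -0.003]
wrist_force: [-3.9, -8.4, 1.2]
width: -0.002
grip_force: 4.9
```

```bash
python3 lid2.py; python3 lid2.py
```

```text
t 14.7 s,t,z -0.1764 -0.5008 0.0841 F -10.16 0.35 1.65 lid [(np.int64(1693), np.float64(0.31)), (np.int64(1685), np.float64(0.3)), (np.int64(1679), np.float64(0.29)), (np.int64(1669), np.float64(0.32))]
t 14.75 s,t,z -0.1764 -0.5008 0.0842 F -8.55 -0.03 2.56 lid [(np.int64(1723), np.float64(0.31)), (np.int64(1716), np.float64(0.3)), (np.int64(1702), np.float64(0.32)), (np.int64(1679), np.float64(0.29))]
```

Call:
{"fn": "step_arm", "kwargs": {
  "motion": [
    [0,-0.07,0,0.2,0],
    [0,-0.13,0,0.4,0],
    [0,-0.19,0,0.6,0],
    [0,-0.25,0,0.8,0],
    [0,-0.3,0,1.0,0],
    [0,-0.35,0,1.2,0],
    [0,-0.4,0,1.4,0],
    [0,-0.44,0,1.6,0],
    [0,-0.48,0,1.8,0],
    [0,-0.52,0,2.0,0],
    [0,-0.55,0,2.2,0],
    [0,-0.58,0,2.4,0],
    [0,-0.61,0,2.56,0],
    [0,-0.61,0,2.56,0]
  ]
}}

```text
time: 16.15
tool_pos: [0.4309, -0.314, 0.0583]
tcp_rot: [2.51, 1.885, -0.004]
wrist_force: [-3.9, -10.6, 0.6]
width: 0.004
grip_force: 5.7
```

```bash
python3 lid2.py; python3 lid2.py
```

```text
t 16.2 s,t,z -0.1828 -0.5008 0.0584 F -11.63 0.46 0.14 lid [(np.int64(1530), np.float64(0.14)), (np.int64(1526), np.float64(0.15)), (np.int64(1517), np.float64(0.16)), (np.int64(1485), np.float64(0.17))]
t 16.25 s,t,z -0.1828 -0.5008 0.0584 F -11.32 0.23 0.34 lid [(np.int64(1528), np.float64(0.15)), (np.int64(1524), np.float64(0.14)), (np.int64(1519), np.float64(0.16)), (np.int64(1488), np.float64(0.17))]
```

Call:
{"fn": "step_arm", "kwargs": {
  "motion": [
    [0,-0.04,0,0.15,0],
    [0,-0.08,0,0.3,0],
    [0,-0.11,0,0.45,0],
    [0,-0.14,0,0.6,0],
    [0,-0.16,0,0.75,0],
    [0,-0.18,0,0.9,0],
    [0,-0.19,0,1.05,0],
    [0,-0.2,0,1.2,0],
    [0,-0.21,0,1.35,0],
    [0,-0.22,0,1.5,0],
    [0,-0.22,0,1.6,0],
    [0,-0.22,0,1.7,0],
    [0,-0.22,0,1.7,0]
  ]
}}

```text
time: 17.55
tool_pos: [0.4303, -0.316, 0.0412]
tcp_rot: [2.51, 1.885, -0.004]
wrist_force: [-4.5, -10.9, -0.7]
width: 0.001
grip_force: 5.7
```

```bash
python3 lid2.py; python3 lid2.py
```

```text
t 17.6 s,t,z -0.1849 -0.5008 0.0412 F -11.52 0.79 -0.44 lid [(np.int64(1371), np.float64(0.06)), (np.int64(1367), np.float64(0.05)), (np.int64(1355), np.float64(0.07)), (np.int64(1341), np.float64(0.04))]
t 17.65 s,t,z -0.1849 -0.5008 0.0413 F -10.93 1.05 -0.54 lid [(np.int64(1377), np.float64(0.05)), (np.int64(1373), np.float64(0.06)), (np.int64(1365), np.float64(0.04)), (np.int64(1356), np.float64(0.07))]
```

Call:
{"fn": "step_arm", "kwargs": {
  "motion": [
    [0,0,0,0.1,0],
    [0,0,0,0.2,0],
    [0,0,0,0.3,0],
    [0,0,0,0.4,0],
    [0,0,0,0.47,0],
    [0,0,0,0.54,0],
    [0,0,0,0.6,0],
    [0,0,0,0.6,0]
  ]
}}

```text
time: 18.45
tool_pos: [0.4303, -0.3163, 0.0353]
tcp_rot: [2.51, 1.885, -0.004]
wrist_force: [-4.1, -11.8, -1.8]
width: -0.006
grip_force: 6.3
```

```bash
python3 lid2.py; python3 lid2.py
```

```text
t 18.5 s,t,z -0.1852 -0.5008 0.0353 F -12.72 0.7 -1.34 lid [(np.int64(1321), np.float64(0.01)), (np.int64(1318), np.float64(0.02)), (np.int64(1313), np.float64(0.03)), (np.int64(1288), np.float64(0.0))]
t 18.55 s,t,z -0.1852 -0.5008 0.0353 F -12.53 0.8 -2.42 lid [(np.int64(1339), np.float64(0.01)), (np.int64(1338), np.float64(0.02)), (np.int64(1328), np.float64(0.03)), (np.int64(1302), np.float64(0.0))]
```

Call:
{"fn": "step_arm", "kwargs": {
  "motion": [
    [0,0,0,0.04,0],
    [0,0,0,0.08,0],
    [0,0,0,0.12,0],
    [0,0,0,0.16,0],
    [0,0,0,0.2,0],
    [0,0,0,0.24,0],
    [0,0,0,0.28,0],
    [0,0,0,0.32,0],
    [0,0,0,0.32,0],
    [0,0,0,0.32,0]
  ]
}}

```text
time: 19.55
tool_pos: [0.4302, -0.3164, 0.0321]
tcp_rot: [2.51, 1.885, -0.004]
wrist_force: [-2.9, -12.2, -0.3]
width: 0.002
grip_force: 6.4
```

```bash
python3 lid2.py; python3 lid2.py
```

```text
t 19.6 s,t,z -0.1853 -0.5008 0.0321 F -13.22 0.58 -0.94 lid [(np.int64(1295), np.float64(0.01)), (np.int64(1293), np.float64(0.0)), (np.int64(1271), np.float64(0.02)), (np.int64(1143), np.float64(0.03))]
t 19.65 s,t,z -0.1853 -0.5008 0.0321 F -13.32 0.25 -0.91 lid [(np.int64(1291), np.float64(0.0)), (np.int64(1285), np.float64(0.01)), (np.int64(1253), np.float64(0.02)), (np.int64(1154), np.float64(0.03))]
```

Nearly seated. I'll keep going down until the vertical force reverses.

Call:
{"fn": "step_arm", "kwargs": {
  "motion": [
    [0,0,0,0.04,0],
    [0,0,0,0.08,0],
    [0,0,0,0.12,0],
    [0,0,0,0.16,0],
    [0,0,0,0.2,0],
    [0,0,0,0.24,0],
    [0,0,0,0.24,0],
    [0,0,0,0.24,0]
  ]
}}

```text
time: 20.45
tool_pos: [0.4303, -0.3164, 0.0306]
tcp_rot: [2.51, 1.885, -0.004]
wrist_force: [-6.5, -10.4, 5.6]
width: -0.003
grip_force: 6.0
```

```bash
python3 lid2.py; python3 lid2.py
```

```text
t 20.5 s,t,z -0.1853 -0.5009 0.0306 F -11.77 3.41 5.09 lid [(np.int64(1285), np.float64(0.0)), (np.int64(1276), np.float64(0.01)), (np.int64(1190), np.float64(0.02)), (np.int64(1023), np.float64(0.03))]
t 20.55 s,t,z -0.1853 -0.5009 0.0306 F -11.83 4.51 3.93 lid [(np.int64(1291), np.float64(0.0)), (np.int64(1275), np.float64(0.01)), (np.int64(1198), np.float64(0.02)), (np.int64(1030), np.float64(0.03))]
```

Call:
{"fn": "step_arm", "kwargs": {
  "motion": [
    [0,-0.1,0,0,0],
    [0,-0.2,0,0,0],
    [0,-0.4,0,0,0],
    [0,-0.7,0,0,0],
    [0,-1.5,0,0,0],
    [0,-3,0,0,0],
    [0,-5,0,0,0],
    [0,-5,0,-3,0],
    [0,-5,0,-8,0],
    [0,-5,0,-13,0],
    [0,-7,0,-17,0],
    [0,-10,0,-20,0],
    [0,-10,0,-20,0],
    [0,-10,0,-20,0]
  ]
}}

```text
time: 21.95
tool_pos: [0.4026, -0.4111, 0.2303]
tcp_rot: [2.513, 1.882, 0.001]
wrist_force: [0.1, 0.2, -1.2]
width: -0.002
grip_force: 0.0
```

Run:
```python
from lid2 import *
i=lid(); j,d=bot.read_camera("top"); P=cloud("top",d)
cv2.imwrite("pics/end.png",np.hstack([i[90:330,230:480],j[150:390,200:450]])[...,::-1])
q=P.reshape(-1,3); a,b=q[:,:2]@ex,q[:,:2]@ey; m=(abs(b+.507)<.07)&(q[:,2]>.07)&(q[:,2]<.13)&(a>-.14)&(a<-.01)
c=np.polyfit(a[m],q[m,2],1); print(c,np.polyval(c,[-.14,-.01]))
```

```text
t 22.0 s,t,z -0.2827 -0.4994 0.2286 F 0.6 0.06 0.47 lid [(np.int64(1282), np.float64(0.0)), (np.int64(1272), np.float64(0.01)), (np.int64(1191), np.float64(0.02)), (np.int64(1018), np.float64(0.03))]
[0.00048953 0.10041177] [0.10034324 0.10040688]
```

View pics/end.png

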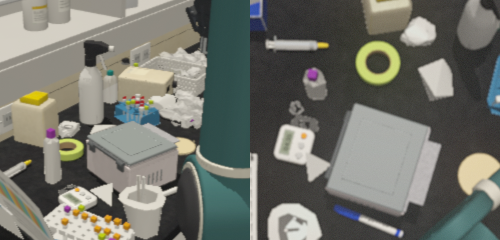

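The picture shows the lid flat and shut, with its outer face level at about 100 mm. The timer, marker, tape, syringe and dish are where they were, and the robot is clear.

```bash
python3 -c "
from workcell import bot
print(bot.finish_job())"
```

```text
the job is handed in; nothing more can be done
None
```

The incubator lid is fully shut and the job is handed in: I tipped the lid forward, caught it at about 0.97 rad and lowered it without a drop. The tool could only point straight down, so the finger held the lip's front edge by pressing and friction below about 0.55 rad, rather than carrying it from underneath. Nothing was gripped, the surrounding items look unmoved, and it took about 22 s.

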